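# Read the cam lift at top dead centre

## Task

Check the throw of the cam lift: first, with the lever still down, stand the bridge gauge on the deck astride the wooden test block that stands in the well, so that its sprung foot rests on the middle of the block's top, and let go of it. Then grip the lever's handle and swing it up to the point of highest lift, where the lever stands straight up. Finish while still gripping the handle and holding it there: do not let go at the end.

Things in the scene. Friction and masses are not known exactly. Their poses are not given: they have to be found in the camera images.
- cam_lift: Wooden cam lift fixed to the bench. Origin: on the bench under the well's centre, z up. Flat deck 150 (x) x 190 (y) mm, its top 98 mm above the bench, with a square well in the middle in which the test block stands on an eccentric cam. The cross shaft runs along y; the lever is on the -y side, beyond the deck, and points to -x when down.
- cam_lever (a joint): Angle of the crank lever in rad: 0 = level, pointing to the cam lift's -x; 1.571 = straight up, which is the highest lift (lift = 12 mm x sin of the angle); it goes on to 2.4, going down again beyond the top. It turns stiffly: about 2 to 5 N at the handle, and stays where left.
- lever_axle (a point): Point on the lever's axis of rotation (the axis is the cam lift's y), 40 mm above the bench, straight in line with the middle of the handle.
- lever_grip (a point): Middle of the lever's handle: a round dark wooden bar 18 mm thick, 70 mm long, lying along the cam lift's y, 120 mm from the axis. All is free round it; only the flat lever arm (8 mm thick) stands 47 mm from this point towards the cam lift's +y. The handle does not spin on the lever.
- bridge_gauge: Loose dark steel bridge gauge, 0.4 kg, 110 (y) x 46 (x) x 118 mm tall, standing on the bench. Origin: middle of its underside, z up. Legs at y = +-48 mm, 82 mm clear between them, 58 mm clear under the beam. Beam 24 mm wide, top at 72 mm height; on it a square aluminium block 30 x 30 mm, from 72 to 118 mm height, faces square to x and y: grip it there.
- gauge_foot (a joint): How far the gauge's sprung foot is pushed up, in m: 0 = hanging free (its tip 8 mm above the plane under the gauge's feet), 0.045 = limit. A light spring (about 0.3 to 1.4 N) presses it down. On the test block with the gauge standing on the deck it reads about 0.020 plus the lift, so about 0.032 at highest lift.
- foot_tip (a point): Lowest point of the gauge's round-ended foot (14 mm thick), on the gauge's middle line.
- test_block: Loose wooden test block, 44 (x) x 45 (y) x 68 mm tall, standing upright in the deck's well with 1 mm play round it, free to rise. Its flat top shows 28 mm above the deck with the lever level and 40 mm at highest lift. Origin: centre of its underside.
Not all that is in view belongs to the job. What is meant by the bridge_gauge is not blue, and is the larger of those in its own colour.

How it is judged:
By the outcome, as a careful person would: the job done as asked, in the order asked, and still so for the second after the job is handed in, while the arm keeps its last pose, push and grip.
It also fails if it takes over 51 s, if anything falls off the work surface, if the arm or the gripper's body presses on something with over 40 N, if the wrist force passes 120 N, or if a joint passes its speed limit or range.

## Robot

A 7-joint arm with a two-finger parallel gripper is mounted at the origin on the work surface; the furniture and walls round the work are solid. World frame = base frame: x ahead of the robot, y to its left, z up, the work surface at z = 0. Lengths are in m, angles in rad, forces in N, time in s.
With the tool pointing down it reaches from about 0.425 to 0.875 m from the base axis. Payload 4.7 kg.
Tool frame: the origin (TCP) lies midway between the tips of the shut fingers; the grasp point (between the pads) lies 19 mm behind it; z points along the fingers, y is the direction in which the jaws open and shut (so a half turn about z gives the same grasp; the last joint's range is limited). The gripper opens to 87 mm and grips with 3 to 60 N. Pads are 19 mm wide; open, the fingers measure 117 mm over their backs; the gripper's body (75 mm by 190 mm) begins 51 mm behind the grasp point.
Start: joints at [-1.297, 0.321, -0.07, 1.45, 0.023, 1.371, -0.057], TCP at [0.167, 0.628, 0.223] pointing down, gripper open.
Joint ranges: [-2.86, 2.86], [-0.3, 2.09], [-1.38, 1.24], [0.06, 2.45], [-1.56, 4.7], [0.09, 2.05], [-2.69, 2.69]. Speed limits (rad/s): [2.57, 2.57, 3.14, 3.14, 3.14, 3.14, 3.14].

## Interface

Orientations are given as a rotation vector (axis times angle).
In Python, from bench import * gives the robot as it stands.
- The arm moves only by the tool move_arm, never from a script. Its arguments are lists of equal length, an entry for each row: "jaw": the closure in counts, from 0 (fully open) to 255 (shut); "slide": the shift along the tool's x, y, z in cm, a list of three; "dr": the turn, a rotation vector about the tool's x, y, z in degrees, a list of three. A call has 1 to 5 rows; each row shifts and turns the commanded pose from where the row before left it, along the tool's axes as they then stand; what a row does not reach is not made up. A row lasts 1/10 s, in which the tool goes at most 50 mm and 8.59 degrees, less where a joint would pass 70% of its speed; a pose out of reach is approached as far as the arm can. A call with a gripper value outside its range is refused whole. The fingers move at their own pace and stop on an object; "force" is the grip in N (left out, the last holds). Time passes only in rows, so rows that do not move let the fingers close. It gives the time, the measured TCP pose, the force and the opening at its end, in the units of the state.
- get_state(): the state, without advancing time (a new reading comes with each control period).
- get_image(name): name is "scene" or "side" or "wrist"; returns (picture, depth): 384x512x3 uint8, red, green, blue; 384x512 float32, m along the optical axis (not along the pixel's ray), 0 where there is no reading.
- camera_params(name): a dict with "K" (3x3 intrinsics, pixels), "extrinsics" (4x4, takes a point from camera to world coordinates); the wrist camera has in their place "tool_from_camera" (4x4, takes a point from camera to tool coordinates, whose origin is the TCP and whose axes are the flange's). Camera axes: x right, y up, looking along -z (the intrinsics and any distortion apply to the point x, -y, -z); pixel columns grow to the right and rows downward; lengths in m; the calibration is good to about 2 mm. A picture is of the moment at which its call begins: read the wrist's pose just before it. camera_params takes no time and is no camera call.
- close_job(): hands the job in, once; it reports no verdict.
Trained networks look in the newest picture that a camera, given by its name, has taken for a name from the list of things; names that differ only in an ending like _2 or _b are one class to them, and where a whole thing is asked for, a point or a joint stands for the part that bears it (a point fixed in the world has none). Each returns a list of dicts, best first, with "score" (0 to 1); they miss things now and then, are a little off and sometimes report something else, mostly with a low value. They report only what shows in the picture. A call takes as long as a camera call. They do not tell look-alikes from the thing itself.
- regions_of(camera, query): "mask" (384x512 bool, what is visible of it) and "xy" ([column, row] in pixels, amid what is visible of it).
The state is a dict: "time": time; "joint_positions": joint angles; "qd": joint speeds; "joint_torque": joint torques, N m; "position": TCP position; "tool_rot": TCP orientation; "ft_force": force on the tool from outside, world axes, zero at the start; "torque": the same for the moment, N m; "grip_width": opening from 0.0 (shut) to 1.0 (fully open).
Only numpy, scipy, OpenCV 4.12 (cv2) and the standard library are available. Lean on these libraries where they do the work, as an engineer would, in place of code of your own. Each camera call takes 0.05 s, during which the arm holds its last target.

## Working session

There is one attempt and no reset: what is moved stays moved. The work goes in short steps, Python scripts to look and compute and a tool call to move; the robot and the scene stay as the last step left them, time stands still between calls to the robot, and variables do not carry over. Pictures are saved under pics/ and viewed, and the job is handed in when it is done.

Besides the shell and the picture viewer there is one more tool, called as a command line: name --argument value ..., lists and objects as JSON in quotes. move_arm: Moves the arm, as the interface text tells. Its arguments: {"type":"object","properties":{"jaw":{"type":"array","items":{"type":"number"}},"slide":{"type":"array","items":{"type":"array","items":{"type":"number"}}},"dr":{"type":"array","items":{"type":"array","items":{"type":"number"}}},"force":{"type":"number"}},"required":["jaw","slide","dr"]}

```bash
mkdir -p pics
cat > h.py <<'E'
from bench import *
import numpy as np, cv2
from scipy.spatial.transform import Rotation as R
def ext(cam,st=None):
    p=camera_params(cam)
    if 'extrinsics' in p: return np.array(p['K']),np.array(p['extrinsics'])
    st=st or get_state()
    T=np.eye(4);T[:3,:3]=R.from_rotvec(st['tool_rot']).as_matrix();T[:3,3]=st['position']
    return np.array(p['K']),T@np.array(p['tool_from_camera'])
def cloud(cam,d,st=None):
    K,E=ext(cam,st)
    v,u=np.mgrid[:384,:512]
    x=(u-K[0,2])/K[0,0]*d; y=(v-K[1,2])/K[1,1]*d
    P=np.stack([x,-y,-d],-1)
    return P@E[:3,:3].T+E[:3,3]
def save(n,im): cv2.imwrite('pics/'+n+'.png',cv2.cvtColor(im,cv2.COLOR_RGB2BGR))
E
python3 - <<'E'
from h import *
s=get_state();print({k:np.round(v,3) for k,v in s.items()})
for c in ['scene','side','wrist']:
    p=camera_params(c);print(c,{k:np.round(v,3).tolist() if not isinstance(v,str) else v for k,v in p.items()})
for c in ['scene','side','wrist']:
    s=get_state()
    im,d=get_image(c);save(c+'0',im);np.savez('pics/'+c+'0.npz',im=im,d=d)
    C=cloud(c,d,s); np.save('pics/'+c+'0c.npy',C)
    if c=='wrist': continue
    for q in ['bridge_gauge','cam_lift','lever_grip','test_block','foot_tip']:
        for r in regions_of(c,q):
            m=r['mask'];m=m&(d>0);print(c,q,round(r['score'],2),np.round(r['xy']),m.sum(),np.round(np.median(C[m],0),3) if m.any() else '')
E
```

```text
{'time': np.float64(0.0), 'joint_positions': array([-1.297,  0.322, -0.07 ,  1.452,  0.023,  1.371, -0.057]), 'qd': array([-0.   ,  0.002, -0.   , -0.   , -0.   , -0.001, -0.001]), 'joint_torque': array([ 0.0000e+00, -4.9128e+01, -4.0400e-01, -3.1254e+01, -6.4000e-02,
        4.3000e-02,  0.0000e+00]), 'position': array([0.167, 0.628, 0.221]), 'tool_rot': array([-4.070e-01, -3.115e+00,  3.000e-03]), 'ft_force': array([ 0.346, -0.294,  0.351]), 'torque': array([-0.021,  0.026,  0.081]), 'grip_width': np.float64(1.0)}
scene {'K': [[480.944, 0.0, 254.588], [0.0, 480.944, 182.874], [0.0, 0.0, 1.0]], 'extrinsics': [[0.521, 0.356, -0.775, -0.528], [-0.853, 0.243, -0.462, -0.538], [0.024, 0.902, 0.43, 0.657], [0.0, 0.0, 0.0, 1.0]]}
side {'K': [[386.849, 0.0, 255.071], [0.0, 386.849, 193.586], [0.0, 0.0, 1.0]], 'extrinsics': [[0.938, 0.236, -0.253, 0.258], [-0.346, 0.647, -0.679, -0.583], [0.003, 0.725, 0.689, 0.755], [0.0, 0.0, 0.0, 1.0]]}
wrist {'K': [[343.614, 0.0, 256.891], [0.0, 343.614, 192.253], [0.0, 0.0, 1.0]], 'tool_from_camera': [[0.0, 0.957, 0.291, 0.08], [1.0, -0.0, -0.0, 0.001]
[... 180 characters left out ...]
bridge_gauge 0.43 [201. 183.] 35 [0.499 0.271 0.032]
scene bridge_gauge 0.2 [290. 173.] 307 [0.555 0.003 0.121]
scene cam_lift 0.92 [290. 197.] 3668 [ 0.532 -0.017  0.058]
scene lever_grip 0.78 [305. 214.] 624 [ 0.481 -0.096  0.053]
scene test_block 0.52 [289. 174.] 325 [0.557 0.003 0.12 ]
scene foot_tip 0.44 [197. 185.] 27 [0.498 0.27  0.029]
side bridge_gauge 0.83 [234. 162.] 484 [0.496 0.246 0.072]
side bridge_gauge 0.62 [230. 127.] 304 [0.543 0.421 0.073]
side bridge_gauge 0.56 [190. 158.] 375 [0.395 0.313 0.05 ]
side lever_grip 0.78 [266. 260.] 753 [ 0.46  -0.104  0.053]
side test_block 0.9 [292. 200.] 462 [ 0.568 -0.005  0.125]
side foot_tip 0.37 [288. 226.] 5571 [ 0.543 -0.049  0.097]
```

Run:
```python
import cv2
for c in ['scene','side']:
    im=cv2.imread(f'pics/{c}0.png');cv2.imwrite(f'pics/{c}0b.png',cv2.resize(im[90:300,120:390],None,fx=2.9,fy=2.8,interpolation=cv2.INTER_CUBIC))
```

```text
(no output)
```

View pics/scene0b.png

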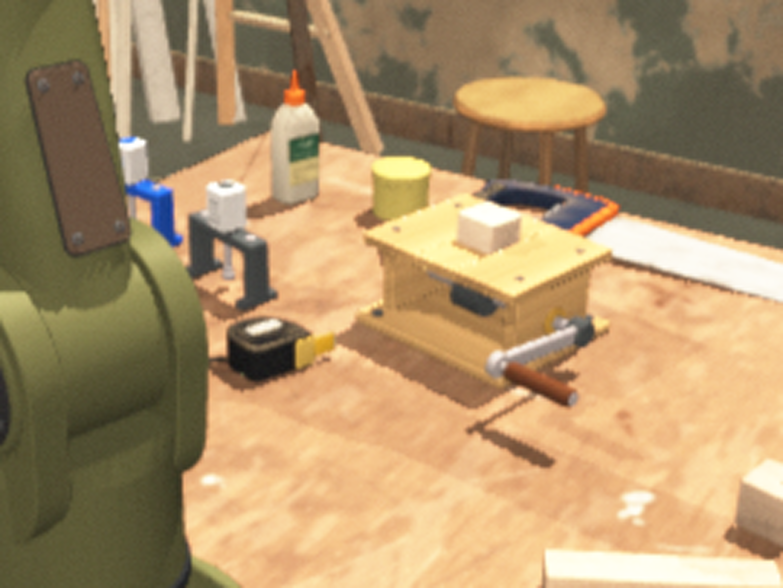

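View pics/side0b.png

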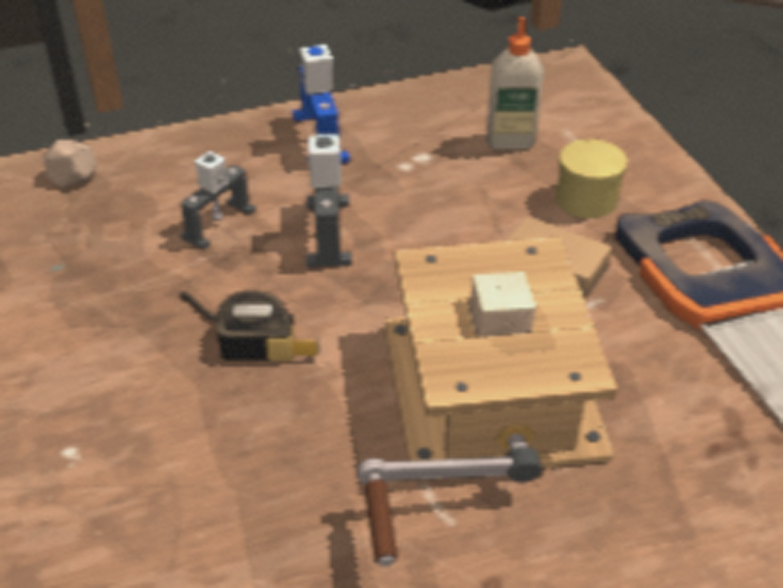

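View pics/scene0.png

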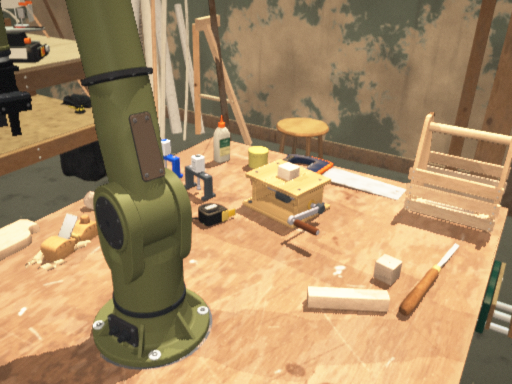

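View pics/wrist0.png

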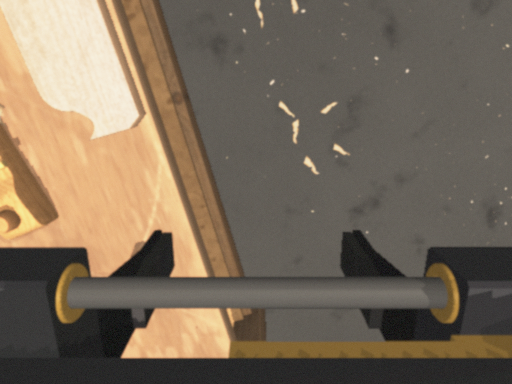

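The scene view shows the dark gauge (full-image px ~198,172) with a blue one behind it. The side view also shows a smaller dark gauge at px ~(192,158), so the larger dark one at side px ~(233,160) is the target. The test block is at about (293,198) in side and the lever handle at about (251,275). Next I'll measure their poses from depth.

```bash
cat > meas.py <<'E'
from h import *
def rect(P,name):
    (c,sz,a)=cv2.minAreaRect((P[:,:2]*1000).astype(np.float32)); print(name,'n',len(P),'c',np.round(c,1),'sz',np.round(sz,1),'ang',round(a,1),'z',np.round(np.percentile(P[:,2],[5,50,95])*1000,1),'mean',np.round(P.mean(0)*1000,1))
def sel(C,d,lo,hi):
    return C[(d>0)&np.all((C>lo)&(C<hi),-1)]
E
python3 - <<'E'
from meas import *
for c in ['scene','side']:
    d=np.load(f'pics/{c}0.npz')['d'];C=np.load(f'pics/{c}0c.npy')
    print(c)
    rect(sel(C,d,[.43,.18,.105],[.57,.33,.14]),'gtop105+')
    rect(sel(C,d,[.43,.18,.08],[.57,.33,.14]),'gblock')
    rect(sel(C,d,[.43,.18,.05],[.57,.33,.066]),'gbeam')
    rect(sel(C,d,[.43,.18,.01],[.57,.33,.08]),'gall')
    P=sel(C,d,[.4,-.15,.09],[.7,.15,.104]);rect(P,'deck')
    rect(sel(C,d,[.4,-.15,.106],[.7,.15,.15]),'tb')
    rect(sel(C,d,[.4,-.15,.118],[.7,.15,.15]),'tbtop')
    P=sel(C,d,[.4,-.25,.02],[.52,-.07,.08]);rect(P,'handle')
    m=sel(C,d,[.3,-.3,-.02],[.4,0,.02]);print('bench z',np.median(m[:,2]))
E
```

```text
scene
gtop105+ n 105 c [499.4 272.3] sz [33.9 32.4] ang 77.9 z [105.9 116.8 123.3] mean [495.2 267.5 115.4]
gblock n 209 c [500.1 271.3] sz [36.6 35.9] ang 63.9 z [ 82.7 105.1 122. ] mean [494.3 266.7 104.1]
gbeam n 90 c [499.7 272.2] sz [114.8  22.2] ang 73.5 z [51.1 59.4 65.3] mean [491.2 258.5  58.8]
gall n 512 c [502.2 270.2] sz [116.   45.7] ang 69.7 z [12.5 46.  76.2] mean [495.  264.4  46.6]
deck n 1523 c [568.6  10.1] sz [194.7 156.8] ang 77.4 z [ 92.5 100.4 102.5] mean [549.1  -2.4  99.7]
tb n 268 c [569.6   9.4] sz [49.7 50. ] ang 79.1 z [107.7 124.5 130.6] mean [562.2   5.2 122. ]
tbtop n 182 c [569.7   9. ] sz [48.9 49.8] ang 79.1 z [119.1 128.2 131. ] mean [564.5   6.  126.8]
handle n 383 c [ 459.8 -124.5] sz [ 90.3 108.5] ang 80.3 z [44.4 56.6 63.7] mean [ 436.1 -108.4   55.7]
bench z 0.0024009559284142723
side
gtop105+ n 101 c [504.7 268.2] sz [32.4 28. ] ang 72.3 z [107.8 117.3 121. ] mean [502.9 263.5 116. ]
gblock n 180 c [504.3 267.4] sz [32.8 29.3] ang 68.4 z [ 83.9 109.9 120.1] mean [501.6 260.2 106. ]
gbeam n 41 c [489.3 217.9] sz [ 7.2 22.9] ang 74.9 z [50.9 56.5 64.6] mean [489.  217.5  57.5]
gall n 266 c [474.3 271.8] sz [107.1 109.7] ang 77.8 z [10.6 56.1 75.5] mean [492.1 230.4  50. ]
deck n 3256 c [572.    6.9] sz [194.3 150.7] ang 77.0 z [ 95.5  98.1 100.1] mean [566.5  -6.3  97.9]
tb n 385 c [573.3   5.8] sz [48.6 44.4] ang 77.1 z [108.8 126.  128.5] mean [5.705e+02 1.000e-01 1.228e+02]
tbtop n 301 c [573.6   6.1] sz [48.1 44. ] ang 76.9 z [120.4 126.5 128.6] mean [571.9   3.  125.9]
handle n 553 c [ 454.  -101.1] sz [144.8  74.4] ang 28.7 z [41.9 56.3 61.6] mean [ 444.9 -110.3   54.6]
bench z 0.00012461738432145708
```

```bash
cat > plan.py <<'E'
from h import *
def tgt(yaw,tilt=0):
    # tool z down; tool y at world angle yaw(deg)
    a=np.radians(yaw); y=np.array([np.cos(a),np.sin(a),0]); z=np.array([0,0,-1.]); x=np.cross(y,z)
    return np.stack([x,y,z],1)
def plan(p,Rt,n=None,vmax=.05,amax=8.5,start=None):
    st=get_state()
    if start is None: T0=R.from_rotvec(st['tool_rot']).as_matrix();p0=np.array(st['position'])
    else: p0,T0=start
    rv=R.from_matrix(T0.T@Rt).as_rotvec(degrees=True)
    dw=np.array(p)-p0
    n=n or int(max(np.ceil(np.linalg.norm(dw)/vmax),np.ceil(np.linalg.norm(rv)/amax)))
    Rc=T0.copy()
    print('rows',n,'total dr',np.round(rv,1),'dworld mm',np.round(dw*1000,1))
    sl=[]
    for i in range(n):
        sl.append(np.round(Rc.T@(dw/n)*100,2).tolist()); Rc=Rc@R.from_rotvec(rv/n,degrees=True).as_matrix()
    print('slide',sl,'dr each',np.round(rv/n,2).tolist())
E
python3 - <<'E'
from plan import *
s=get_state();print(np.round(R.from_rotvec(s['tool_rot']).as_matrix(),3))
for y in (-17.5,162.5): print(y); plan([.5,.27,.26],tgt(y))
E
```

```text
[[-0.966  0.257  0.   ]
 [ 0.257  0.966  0.   ]
 [-0.     0.    -1.   ]]
-17.5
rows 11 total dr [ 0.  -0.  92.6] dworld mm [ 333.  -358.2   37.4]
slide [[-3.76, -2.37, -0.34], [-4.07, -1.79, -0.34], [-4.29, -1.18, -0.34], [-4.41, -0.54, -0.34], [-4.44, 0.11, -0.34], [-4.38, 0.76, -0.34], [-4.22, 1.4, -0.34], [-3.97, 2.0, -0.34], [-3.64, 2.56, -0.34], [-3.22, 3.06, -0.34], [-2.74, 3.5, -0.34]] dr each [0.0, -0.0, 8.42]
162.5
rows 11 total dr [  0.    0.  -87.4] dworld mm [ 333.  -358.2   37.4]
slide [[-3.76, -2.37, -0.34], [-3.4, -2.87, -0.34], [-2.97, -3.31, -0.34], [-2.48, -3.69, -0.34], [-1.95, -4.0, -0.34], [-1.38, -4.23, -0.34], [-0.78, -4.38, -0.34], [-0.17, -4.44, -0.34], [0.45, -4.42, -0.34], [1.05, -4.32, -0.34], [1.64, -4.13, -0.34]] dr each [0.0, 0.0, -7.94]
```

move_arm --jaw '[0,0,0,0,0]' --slide '[[-3.76,-2.37,-0.34],[-4.07,-1.79,-0.34],[-4.29,-1.18,-0.34],[-4.41,-0.54,-0.34],[-4.44,0.11,-0.34]]' --dr '[[0,0,8.4],[0,0,8.4],[0,0,8.4],[0,0,8.4],[0,0,8.4]]'

```text
time: 1.15
position: [0.3195, 0.4641, 0.24]
tool_rot: [-1.504, -2.758, -0.001]
ft_force: [1.2, 0.2, 0.8]
grip_width: 1.0
```

Run:
```python
from plan import *
s=get_state();print(s['position'],s['ft_force'],s['joint_positions'])
plan([.5,.27,.26],tgt(-17.5))
```

```text
[0.31945688 0.46405117 0.23995776] [1.20066108 0.20214561 0.7523934 ] [-1.12448763  0.12661892  0.12032867  1.65133819 -0.01557677  1.36385591
 -0.42991404]
rows 6 total dr [ 0.  -0.  50.3] dworld mm [ 180.5 -194.1   20. ]
slide [[-4.35, 0.78, -0.34], [-4.19, 1.4, -0.33], [-3.94, 2.0, -0.33], [-3.61, 2.55, -0.33], [-3.19, 3.05, -0.33], [-2.72, 3.48, -0.33]] dr each [0.0, -0.01, 8.38]
```

move_arm --jaw '[0,0,0,0,0]' --slide '[[-4.35,0.78,-0.34],[-4.19,1.4,-0.33],[-3.94,2.0,-0.33],[-3.61,2.55,-0.33],[-3.19,3.05,-0.33]]' --dr '[[0,0,8.4],[0,0,8.4],[0,0,8.4],[0,0,8.4],[0,0,8.4]]'

```text
time: 1.65
position: [0.4707, 0.3031, 0.2567]
tool_rot: [-2.393, -2.035, -0.002]
ft_force: [1.0, 0.5, -0.4]
grip_width: 1.0
```

move_arm --jaw '[0,0,0]' --slide '[[-2.72,3.48,-0.33],[0,0,0],[0,0,0]]' --dr '[[0,0,8.4],[0,0,0],[0,0,0]]'

```text
time: 1.95
position: [0.5005, 0.2712, 0.2596]
tool_rot: [-2.532, -1.86, -0.001]
ft_force: [0.1, 1.0, -1.0]
grip_width: 0.998
```

Run:
```python
from plan import *
from meas import *
s=get_state();print(s['position'],s['joint_positions'],s['qd'])
im,d=get_image('wrist');save('w1',im);C=cloud('wrist',d,s)
for r in regions_of('wrist','bridge_gauge'):
    m=r['mask']&(d>0); print(r['score'],r['xy'],m.sum(),np.median(C[m],0))
    P=C[m]; rect(P[P[:,2]>.112],'top') if (P[:,2]>.112).sum()>5 else 0
    rect(P,'all')
rect(sel(C,d,[.43,.18,.112],[.57,.33,.13]),'top')
rect(sel(C,d,[.43,.18,.062],[.57,.33,.08]),'beam')
rect(sel(C,d,[.43,.18,.01],[.57,.36,.13]),'all')
np.savez('pics/w1.npz',d=d,C=C)
```

```text
[0.50050231 0.27124085 0.25965   ] [-0.88186829  0.13236327  0.37595329  1.61496132 -0.04951113  1.40325105
 -0.80449093] [-0.02947464 -0.00092353 -0.05261484  0.00782027 -0.01288513  0.00178747
  0.0015188 ]
0.67 [260.8, 165.0] 3123 [0.50595409 0.28365295 0.07091786]
top n 1036 c [503.4 272.4] sz [29.4 29.8] ang 72.5 z [113.8 116.4 118.4] mean [503.6 273.1 116.3]
all n 3123 c [500.9 264.7] sz [125.7  46.6] ang 72.2 z [  7.7  70.9 117.7] mean [505.6 280.1  79.6]
0.67 [259.9, 31.4] 1580 [0.54251051 0.39781702 0.06968032]
all n 1580 c [543.9 404.2] sz [41.2 46.5] ang 83.4 z [ 7.5 69.7 71.7] mean [542.5 399.7  57.2]
0.61 [153.1, 143.4] 1846 [0.40841157 0.3297521  0.05201985]
all n 1846 c [395.1 327.6] sz [87.  44.3] ang 34.2 z [ 4.9 52.  86.5] mean [407.1 327.6  55.2]
top n 1037 c [503.4 272.4] sz [29.4 29.8] ang 72.5 z [113.8 116.4 118.4] mean [503.6 273.1 116.3]
beam n 1512 c [503.8 272.3] sz [109.8  29.5] ang 76.2 z [67.8 70.2 72.3] mean [506.1 281.3  70.2]
all n 3019 c [465.5 284.1] sz [110.2 109.2] ang 72.4 z [ 44.4  71.1 117.8] mean [500.6 284.1  84.7]
```

View pics/w1.png

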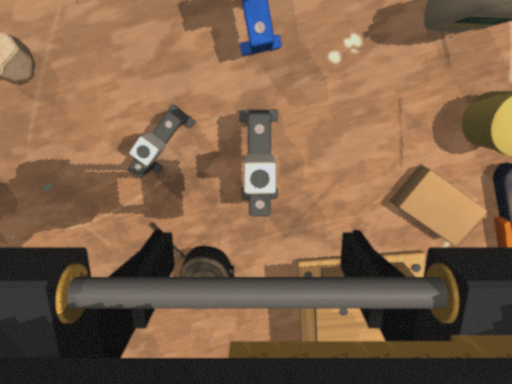

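The target gauge's cap is at px (259,179), pointing up the image, with its centre at (503.5, 272.4) mm and its long axis at 72.5°. The smaller dark one is at px (145,150). Descending onto the target.

Run:
```python
from plan import *
plan([.5035,.2724,.080],tgt(-17.5),n=5)
```

```text
rows 5 total dr [-0.1 -0.   0.4] dworld mm [   4.7   -1.2 -179.3]
slide [[0.0, 0.1, 3.59], [0.0, 0.1, 3.59], [0.0, 0.1, 3.59], [0.0, 0.1, 3.59], [0.0, 0.1, 3.59]] dr each [-0.01, -0.0, 0.07]
```

move_arm --jaw '[0,0,0,0,0]' --slide '[[0.0,0.09,4.4],[0,0.1,4.4],[0,0.1,4.4],[0,0.1,3.0],[0,0.1,1.6]]' --dr '[[0,0,0.1],[0,0,0.1],[0,0,0],[0,0,0],[0,0,0]]'

```text
time: 2.55
position: [0.5011, 0.2717, 0.0779]
tool_rot: [-2.528, -1.863, 0.008]
ft_force: [-0.1, 0.1, -0.5]
grip_width: 1.001
```

move_arm --jaw '[0,200,200,200,200]' --slide '[[0,0,0],[0,0,0],[0,0,0],[0,0,0],[0,0,0]]' --dr '[[0,0,0],[0,0,0],[0,0,0],[0,0,0],[0,0,0]]' --force 25

```text
time: 3.05
position: [0.505, 0.2713, 0.0826]
tool_rot: [-2.533, -1.858, -0.003]
ft_force: [-0.5, 0.3, 0.5]
grip_width: 0.723
```

move_arm --jaw '[200,200,200,200,200]' --slide '[[0,0,0],[0,0,0],[0,0,0],[0,0,0],[0,0,0]]' --dr '[[0,0,0],[0,0,0],[0,0,0],[0,0,0],[0,0,0]]'

```text
time: 3.55
position: [0.5043, 0.2708, 0.0814]
tool_rot: [-2.533, -1.858, 0.0]
ft_force: [-0.5, -0.5, 0.1]
grip_width: 0.34
```

move_arm --jaw '[200,200,200,200,200]' --slide '[[0,0,-1.0],[0,0,-4],[0,0,-4],[0,0,-4],[0,0,-4]]' --dr '[[0,0,0],[0,0,0],[0,0,0],[0,0,0],[0,0,0]]'

```text
time: 4.05
position: [0.504, 0.2702, 0.2528]
tool_rot: [2.534, 1.857, -0.002]
ft_force: [0.1, 0.8, -5.0]
grip_width: 0.346
```

Run:
```python
from plan import *
s=get_state();print(s['position'],s['ft_force'],s['grip_width'])
plan([.444,.037,.25],tgt(-12.9),n=8)
```

```text
[0.50397406 0.27016778 0.25282502] [ 0.07561634  0.79918446 -5.01588151] 0.3457628499792848
rows 8 total dr [-0.   0.1 -4.6] dworld mm [ -60.  -233.2   -2.8]
slide [[-3.01, 0.16, 0.04], [-3.01, 0.13, 0.04], [-3.01, 0.1, 0.04], [-3.01, 0.07, 0.04], [-3.01, 0.04, 0.04], [-3.01, 0.01, 0.04], [-3.01, -0.02, 0.04], [-3.01, -0.05, 0.04]] dr each [-0.0, 0.01, -0.58]
```

move_arm --jaw '[200,200,200,200,200]' --slide '[[-2,0.1,0],[-3.5,0.1,0],[-3.5,0.1,0],[-3.5,0.1,0],[-3.5,0.1,0]]' --dr '[[0,0,-0.6],[0,0,-0.6],[0,0,-0.6],[0,0,-0.6],[0,0,-0.6]]'

```text
time: 4.55
position: [0.4638, 0.114, 0.2512]
tool_rot: [-2.483, -1.924, 0.001]
ft_force: [0.2, -0.2, -4.2]
grip_width: 0.342
```

move_arm --jaw '[200,200,200,200,200]' --slide '[[-3.5,0,0],[-3,0,0],[-1.5,0,0],[0,0,0],[0,0,0]]' --dr '[[0,0,-0.6],[0,0,-0.6],[0,0,-0.4],[0,0,0],[0,0,0]]'

```text
time: 5.05
position: [0.4454, 0.0392, 0.2515]
tool_rot: [-2.456, -1.958, -0.002]
ft_force: [-0.2, 0.8, -4.4]
grip_width: 0.342
```

Run:
```python
from plan import *
from meas import *
s=get_state();print(s['position'],s['joint_positions'],s['ft_force'],s['grip_width'])
print('jaw yaw',np.degrees(np.arctan2(*R.from_rotvec(s['tool_rot']).as_matrix()[[1,0],1])))
im,d=get_image('wrist');save('w2',im);C=cloud('wrist',d,s)
rect(sel(C,d,[.5,-.08,.12],[.65,.10,.14]),'tbtop')
rect(sel(C,d,[.45,-.15,.092],[.7,.15,.103]),'deck')
for r in regions_of('wrist','test_block'):
    m=r['mask']&(d>0); print(r['score'],r['xy'],m.sum()); rect(C[m],'tb')
for r in regions_of('wrist','bridge_gauge'):
    m=r['mask']&(d>0); print(r['score'],r['xy'],m.sum()); rect(C[m],'g')
np.savez('pics/w2.npz',d=d,C=C)
```

```text
[0.44538637 0.03919929 0.25154801] [-0.72610959 -0.17132441  0.51985816  1.89544586  0.08493531  1.39522659
 -0.45186535] [-0.22958537  0.7814663  -4.36689455] 0.3416195030966368
jaw yaw -12.860542958160433
tbtop n 2618 c [573.3   9.2] sz [45.3 44.8] ang 76.8 z [122.9 124.9 126.3] mean [572.5  10.5 124.8]
deck n 25290 c [571.4   9.3] sz [189.1 150.9] ang 77.1 z [95.1 96.3 97.6] mean [574.1  27.9  96.3]
0.67 [254.8, 218.4] 9435
g n 9435 c [425.  -45.4] sz [288.9  77.9] ang 81.1 z [178.8 241.7 286.9] mean [450.8  61.9 250.3]
```

View pics/w2.png

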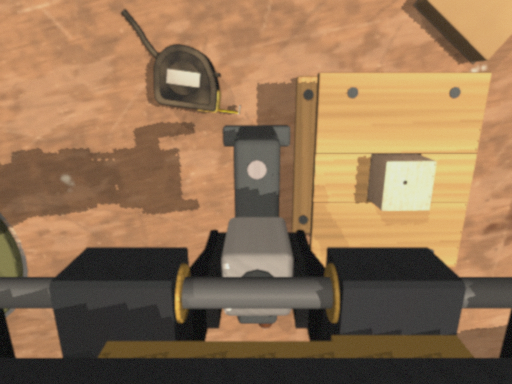

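Run:
```python
from plan import *
z=np.load('pics/w2.npz');C=z['C'];d=z['d'];s=get_state()
T=R.from_rotvec(s['tool_rot']).as_matrix();p=np.array(s['position'])
L=(C-p)@T  # tool coords
m=(d>0)&(np.abs(L[...,1])<.035)&(L[...,0]>.016)&(L[...,0]<.07)
for lo,hi in ((-.03,.03),(.03,.08)):
    Q=L[m&(L[...,2]>lo)&(L[...,2]<hi)]*1000
    if len(Q): print(lo,len(Q),np.round(np.percentile(Q,[1,5,50,95,99],axis=0),1))
Q=L[m&(L[...,2]<.03)&(L[...,0]>.025)]*1000
v=np.polyfit(Q[:,0],Q[:,1],1);print('slope deg',np.degrees(np.arctan(v[0])),v)
v=np.polyfit(Q[:,0],Q[:,2],1);print('pitch deg',np.degrees(np.arctan(v[0])),v)
v=np.polyfit(Q[:,1],Q[:,2],1);print('roll deg',np.degrees(np.arctan(v[0])),v)
# cap far face
m=(d>0)&(np.abs(L[...,1])<.015)&(L[...,0]>.005)&(L[...,0]<.03)&(L[...,2]<0)
Q=L[m]*1000;print(len(Q),np.round(np.percentile(Q,[1,50,99],axis=0),1))
```

```text
-0.03 3715 [[ 16.1 -11.6 -10.5]
 [ 17.2 -10.5   8.8]
 [ 37.7   0.1  10.8]
 [ 55.5  10.7  14.2]
 [ 55.8  11.8  27.3]]
0.03 909 [[ 42.4 -22.5  31.9]
 [ 43.9 -21.5  35.9]
 [ 54.5   0.   72.3]
 [ 56.   21.   75. ]
 [ 56.   22.4  79.7]]
slope deg -1.2217119616015368 [-0.02132613  0.4832975 ]
pitch deg 73.63731205193962 [   3.4058958 -190.6509952]
roll deg 0.44725301208734664 [ 7.80619621e-03 -8.20809574e+01]
10814 [[ 6.90e+00 -1.46e+01 -1.08e+02]
 [ 2.43e+01  1.00e-01 -9.57e+01]
 [ 2.97e+01  1.46e+01 -2.30e+00]]
```

Run:
```python
from plan import *
plan([.5723,.0081,.252],tgt(-13),n=4)
```

```text
rows 4 total dr [-0.   0.   0.2] dworld mm [126.8 -31.5   0.7]
slide [[-0.07, 3.27, -0.02], [-0.07, 3.27, -0.02], [-0.06, 3.27, -0.02], [-0.06, 3.27, -0.02]] dr each [-0.0, 0.0, 0.06]
```

move_arm --jaw '[200,200,200,200,200]' --slide '[[-0.07,2.2,0],[-0.07,3.5,0],[-0.06,3.5,0],[-0.06,2.7,0],[0,1.15,0]]' --dr '[[0,0,0.1],[0,0,0.1],[0,0,0],[0,0,0],[0,0,0]]'

```text
time: 5.7
position: [0.574, 0.0068, 0.2505]
tool_rot: [2.458, 1.954, -0.003]
ft_force: [-0.6, -0.6, -4.2]
grip_width: 0.341
```

move_arm --jaw '[200,200,200,200,200]' --slide '[[0,0,0],[0,0,0],[0,0,0],[0,0,0],[0,0,0]]' --dr '[[0,0,0],[0,0,0],[0,0,0],[0,0,0],[0,0,0]]'

```text
time: 6.2
position: [0.5714, 0.0066, 0.2518]
tool_rot: [-2.459, -1.954, -0.002]
ft_force: [0.9, 0.4, -3.9]
grip_width: 0.34
```

Run:
```python
from plan import *
from meas import *
plan([.5723,.0081,.190],tgt(-13),n=3)
for c in ['scene','side']:
    im,d=get_image(c);save(c+'1',im); cv2.imwrite(f'pics/{c}1b.png',cv2.resize(im[90:300,190:390,::-1],None,fx=3,fy=2.8,interpolation=cv2.INTER_CUBIC))
```

```text
rows 3 total dr [ 0.  -0.1 -0.1] dworld mm [  0.9   1.5 -61.8]
slide [[0.05, 0.02, 2.06], [0.06, 0.02, 2.06], [0.06, 0.02, 2.06]] dr each [0.0, -0.02, -0.02]
```

View pics/side1b.png

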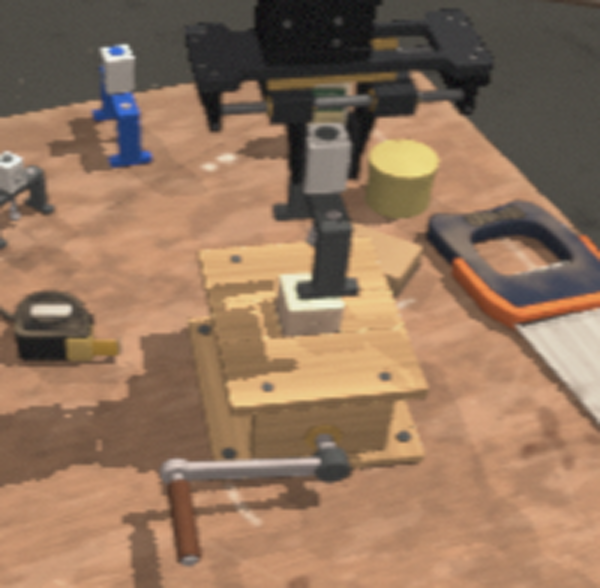

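View pics/scene1b.png

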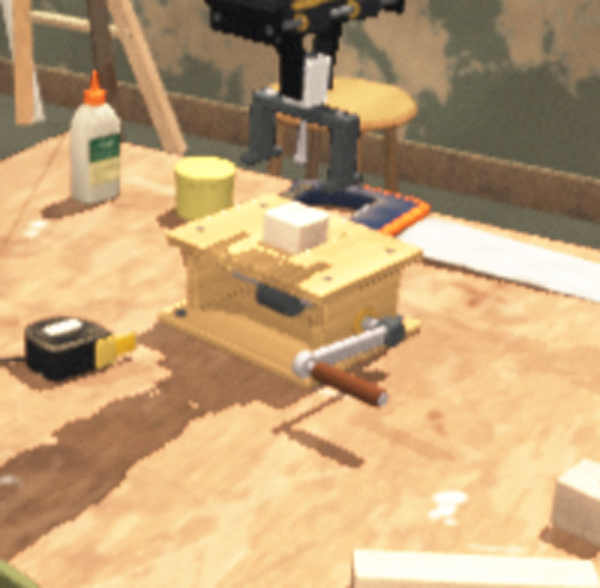

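The gauge hangs above the block (scene crop ~(300,100) over block (295,225)), its legs clear of the block on both sides. Lowering it.

move_arm --jaw '[200,200,200,200,200]' --slide '[[0.05,0.05,2.0],[0.05,0.05,2.0],[0,0,1.5],[0,0,0.8],[0,0,0]]' --dr '[[0,0,0],[0,0,0],[0,0,0],[0,0,0],[0,0,0]]'

```text
time: 6.8
position: [0.5726, 0.0071, 0.1876]
tool_rot: [-2.459, -1.953, 0.002]
ft_force: [0.9, 0.3, -3.5]
grip_width: 0.343
```

move_arm --jaw '[200,200,200,200,200]' --slide '[[0,0,0],[0,0,0.2],[0,0,0.1],[0,0,0],[0,0,0]]' --dr '[[0,0,0],[0,0,0],[0,0,0],[0,0,0],[0,0,0]]'

```text
time: 7.3
position: [0.5735, 0.0069, 0.1858]
tool_rot: [2.46, 1.954, 0.001]
ft_force: [1.0, -0.1, -3.3]
grip_width: 0.344
```

Run:
```python
from plan import *
for i in range(1):
    s=get_state();print(s['position'],s['ft_force'])
im,d=get_image('scene');save('s2',im);cv2.imwrite('pics/s2b.png',cv2.resize(im[110:250,220:360,::-1],None,fx=4,fy=4,interpolation=cv2.INTER_CUBIC))
```

```text
[0.57346374 0.00694523 0.18581681] [ 1.00818721 -0.12801422 -3.31528698]
```

View pics/s2b.png

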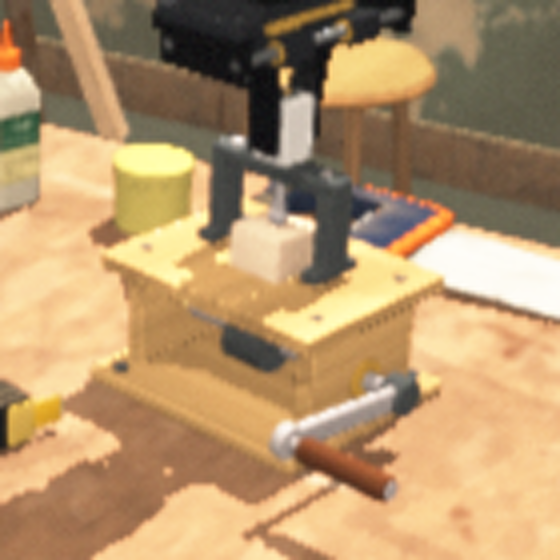

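move_arm --jaw '[200,200,200,200,200]' --slide '[[0.05,0,0.2],[0,0,0.1],[0,0,0],[0,0,0],[0,0,0]]' --dr '[[0,0,0],[0,0,0],[0,0,0],[0,0,0],[0,0,0]]'

```text
time: 7.85
position: [0.5732, 0.0074, 0.1825]
tool_rot: [2.46, 1.954, 0.0]
ft_force: [0.5, -0.4, -3.5]
grip_width: 0.34
```

move_arm --jaw '[200,200,200,200]' --slide '[[0,0,0.15],[0,0,0],[0,0,0],[0,0,0]]' --dr '[[0,0,0],[0,0,0],[0,0,0],[0,0,0]]'

```text
time: 8.25
position: [0.5732, 0.0074, 0.181]
tool_rot: [2.46, 1.954, 0.0]
ft_force: [-0.3, -1.1, -3.4]
grip_width: 0.339
```

move_arm --jaw '[200,200,200,200]' --slide '[[0,0,0.1],[0,0,0],[0,0,0],[0,0,0]]' --dr '[[0,0,0],[0,0,0],[0,0,0],[0,0,0]]'

```text
time: 8.65
position: [0.5732, 0.0074, 0.18]
tool_rot: [-2.46, -1.954, -0.0]
ft_force: [-0.1, 0.5, -3.0]
grip_width: 0.342
```

move_arm --jaw '[200,200,200,200]' --slide '[[0,0,0.1],[0,0,0],[0,0,0],[0,0,0]]' --dr '[[0,0,0],[0,0,0],[0,0,0],[0,0,0]]'

```text
time: 9.05
position: [0.5734, 0.0076, 0.1794]
tool_rot: [-2.46, -1.954, -0.001]
ft_force: [-0.6, -0.7, 0.5]
grip_width: 0.337
```

move_arm --jaw '[200,200,200,200]' --slide '[[0,0,0.1],[0,0,0],[0,0,0],[0,0,0]]' --dr '[[0,0,0],[0,0,0],[0,0,0],[0,0,0]]'

```text
time: 9.45
position: [0.5735, 0.0077, 0.1794]
tool_rot: [-2.46, -1.954, -0.002]
ft_force: [-2.0, -0.1, 6.8]
grip_width: 0.344
```

The gauge is on the deck: the load has left the wrist and the push is now about 7 N. Releasing.

move_arm --jaw '[200,150,100,0,0]' --slide '[[0,0,-0.1],[0,0,0],[0,0,0],[0,0,0],[0,0,0]]' --dr '[[0,0,0],[0,0,0],[0,0,0],[0,0,0],[0,0,0]]'

```text
time: 9.95
position: [0.5732, 0.0074, 0.1788]
tool_rot: [-2.46, -1.954, 0.0]
ft_force: [0.2, 0.0, -0.4]
grip_width: 0.598
```

move_arm --jaw '[0,0,0,0,0]' --slide '[[0,0,0],[0,0,0],[0,0,0],[0,0,0],[0,0,0]]' --dr '[[0,0,0],[0,0,0],[0,0,0],[0,0,0],[0,0,0]]'

```text
time: 10.45
position: [0.5732, 0.0074, 0.179]
tool_rot: [-2.46, -1.954, -0.0]
ft_force: [0.1, -0.1, -0.4]
grip_width: 0.981
```

move_arm --jaw '[0,0,0,0,0]' --slide '[[0,0,-1],[0,0,-3],[0,0,-4],[0,0,-4],[0,0,-2]]' --dr '[[0,0,0],[0,0,0],[0,0,0],[0,0,0],[0,0,0]]'

```text
time: 10.95
position: [0.5744, 0.0071, 0.3237]
tool_rot: [2.458, 1.952, 0.008]
ft_force: [-0.6, -0.0, 0.1]
grip_width: 0.997
```

move_arm --jaw '[0,0]' --slide '[[0,0,0],[0,0,0]]' --dr '[[0,0,0],[0,0,0]]'

```text
time: 11.15
position: [0.5733, 0.0074, 0.3195]
tool_rot: [2.46, 1.954, 0.002]
ft_force: [-0.2, -0.0, 0.4]
grip_width: 0.996
```

Run:
```python
from plan import *
from meas import *
for c in ['wrist','scene','side']:
    s=get_state();im,d=get_image(c);save(c+'3',im);C=cloud(c,d,s);print(c,s['position'])
    rect(sel(C,d,[.5,-.08,.205],[.65,.10,.225]),'captop')
    rect(sel(C,d,[.5,-.08,.160],[.65,.10,.175]),'beam')
    rect(sel(C,d,[.5,-.1,.106],[.65,.11,.15]),'tb')
    np.savez(f'pics/{c}3.npz',d=d,C=C)
    if c!='wrist':
        P=sel(C,d,[.4,-.25,.02],[.6,-.07,.09]);np.save(f'pics/lev_{c}.npy',P)
        for r in regions_of(c,'lever_grip'):
            m=r['mask']&(d>0);print(r['score'],r['xy'],m.sum());rect(C[m],'lever')
        cv2.imwrite(f'pics/{c}3b.png',cv2.resize(im[110:290,220:360,::-1],None,fx=3.3,fy=3.3,interpolation=cv2.INTER_CUBIC))
```

```text
wrist [0.57329931 0.00736236 0.31945215]
captop n 1353 c [573.5   9.1] sz [29.9 29.7] ang 77.2 z [211.2 214.3 222.3] mean [574.   10.4 214.7]
beam n 1755 c [574.4   9.2] sz [108.9  28.2] ang 78.8 z [166.2 168.2 170.2] mean [576.2  19.8 168.2]
tb n 664 c [573.2   9.3] sz [109.2  44.8] ang 76.6 z [106.2 124.6 134.4] mean [576.1  26.5 121.3]
scene [0.57283226 0.00746963 0.31844366]
captop n 107 c [568.4   6.7] sz [31.6 29.4] ang 73.9 z [205.6 214.5 221.3] mean [564.3   5.8 214.2]
beam n 220 c [569.3   7.3] sz [108.1  26.9] ang 77.1 z [161.  169.6 173.8] mean [562.8   1.5 168.7]
tb n 546 c [569.7   7.5] sz [113.9  50.1] ang 79.8 z [107.7 125.9 146.2] mean [562.3   3.9 125.2]
0.6 [303.4, 214.6] 673
lever n 673 c [520.  -59.7] sz [313.2 123.7] ang 43.1 z [28.  52.2 63.2] mean [480.1 -79.2  49.5]
side [0.57253549 0.00753689 0.31767544]
captop n 170 c [573.3   5. ] sz [30.5 29.9] ang 78.4 z [206.8 215.6 221.6] mean [571.1   1.  214.7]
beam n 217 c [572.2   4.9] sz [110.5  26.4] ang 80.0 z [161.8 169.7 172.5] mean [565.2 -20.1 168.8]
tb n 443 c [573.    4.4] sz [112.6  44.8] ang 77.5 z [107.3 125.  145.4] mean [561.8 -10.2 123.5]
0.71 [259.2, 257.9] 676
lever n 676 c [472.7 -98.8] sz [167.2  88. ] ang 17.7 z [41.7 54.5 61.3] mean [ 468.4 -109.8   53.1]
```

View pics/scene3b.png

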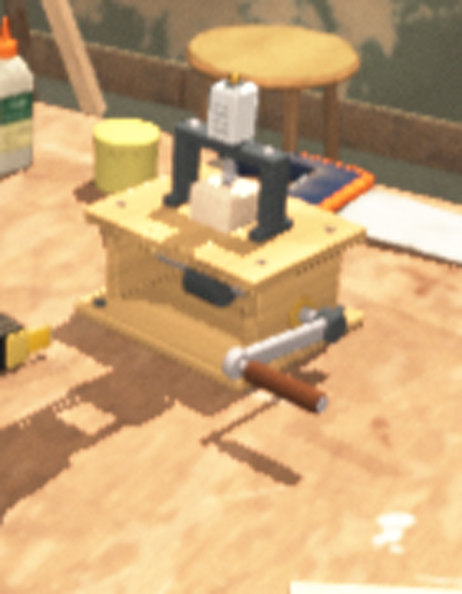

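View pics/wrist3.png

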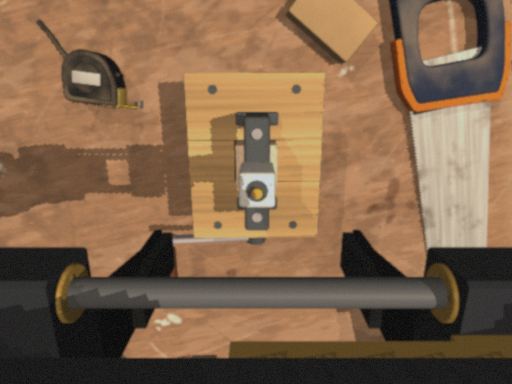

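View pics/side3b.png

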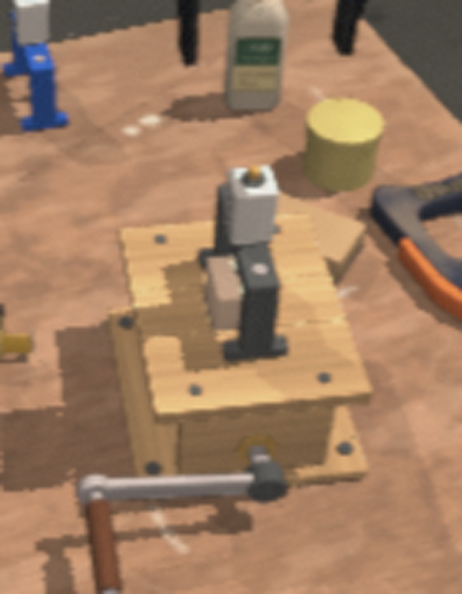

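Run:
```python
from plan import *
a=np.radians(-13);X=np.array([np.cos(a),np.sin(a)]);Y=np.array([-np.sin(a),np.cos(a)]);o=np.array([.5718,.0088])
for c in ['scene','side']:
    P=np.load(f'pics/lev_{c}.npy');q=P[:,:2]-o
    Q=np.c_[q@X,q@Y,P[:,2]]*1000
    Q=Q[(Q[:,2]>25)]
    A=Q[(Q[:,1]<-95)&(Q[:,0]<-75)]
    print(c,len(A),np.round(np.percentile(A,[1,5,50,95,99],axis=0),1))
    H=Q[(Q[:,1]<-135)&(Q[:,0]<-95)];print('H',len(H),np.round(np.percentile(H,[1,5,50,95,99],axis=0),1))
    v=np.polyfit(H[:,1],H[:,0],1);print('slope',np.degrees(np.arctan(v[0])))
    L=Q[(Q[:,1]<-95)&(Q[:,0]>-100)&(Q[:,0]<-30)&(Q[:,2]>35)];print('L',len(L),np.round(np.percentile(L,[1,5,50,95,99],axis=0),1)); print('arm z slope',np.polyfit(L[:,0],L[:,2],1))
```

```text
scene 308 [[-134.  -201.4   45. ]
 [-131.5 -199.1   47.7]
 [-125.3 -146.9   58.5]
 [ -83.5 -116.3   64.1]
 [ -76.7 -112.7   66.1]]
H 184 [[-132.3 -201.5   47.4]
 [-130.9 -200.1   49.1]
 [-126.8 -172.    59.1]
 [-117.5 -138.8   63.6]
 [-113.4 -135.8   64.5]]
slope -1.6771213886731045
L 112 [[ -99.4 -123.6   40.1]
 [ -94.1 -122.8   41.8]
 [ -65.2 -120.3   52.3]
 [ -34.5 -116.6   59.7]
 [ -31.4 -115.1   60.8]]
arm z slope [-0.11233155 44.19583816]
side 408 [[-128.9 -204.    42.5]
 [-126.8 -201.6   47.5]
 [-116.6 -146.9   57.8]
 [ -82.  -119.6   62. ]
 [ -77.  -116.5   64.1]]
H 240 [[-127.3 -204.2   49.2]
 [-126.6 -203.3   52.2]
 [-119.  -174.4   58.6]
 [-111.  -139.6   61.7]
 [-109.9 -137.1   62.4]]
slope -0.2759655852592829
L 208 [[ -99.5 -125.6   37.8]
 [ -95.5 -124.7   40.5]
 [ -63.3 -122.8   51.9]
 [ -33.5  -97.3   87.1]
 [ -31.1  -96.    88.8]]
arm z slope [-2.18295861e-03  5.22734259e+01]
```

Run:
```python
from plan import *
plan([.417,-.132,.20],tgt(-13),n=7)
print(get_state()['joint_positions'])
```

```text
rows 7 total dr [-0.1  0.  -0.1] dworld mm [-155.7 -139.5 -117.8]
slide [[-2.44, -1.71, 1.69], [-2.44, -1.71, 1.69], [-2.44, -1.71, 1.69], [-2.44, -1.71, 1.69], [-2.44, -1.72, 1.69], [-2.44, -1.72, 1.68], [-2.44, -1.72, 1.68]] dr each [-0.01, 0.01, -0.01]
[-0.64746618  0.13928087  0.66361592  1.51392892 -0.08538     1.51980227
 -0.21235024]
```

move_arm --jaw '[0,0,0,0,0]' --slide '[[-2,-1.4,0.4],[-3,-2.1,1.5],[-3,-2.1,2],[-3,-2.1,2],[-3,-2.1,2]]' --dr '[[0,0,0],[0,0,0],[0,0,0],[0,0,0],[0,0,0]]'

```text
time: 11.9
position: [0.4446, -0.1076, 0.2386]
tool_rot: [-2.459, -1.954, 0.001]
ft_force: [0.0, -1.2, 0.4]
grip_width: 0.997
```

move_arm --jaw '[0,0,0,0,0]' --slide '[[-2,-1.4,2],[-1.08,-0.8,1.8],[0,0,0],[0,0,0],[0,0,0]]' --dr '[[0,0,0],[0,0,0],[0,0,0],[0,0,0],[0,0,0]]'

```text
time: 12.4
position: [0.4189, -0.1311, 0.2029]
tool_rot: [2.458, 1.955, 0.001]
ft_force: [-0.0, -0.8, 0.2]
grip_width: 0.997
```

Run:
```python
from plan import *
from meas import *
s=get_state();print(s['position'],s['joint_positions'],s['ft_force'])
im,d=get_image('wrist');save('w4',im);C=cloud('wrist',d,s);np.savez('pics/w4.npz',d=d,C=C)
a=np.radians(-13);X=np.array([np.cos(a),np.sin(a)]);Y=np.array([-np.sin(a),np.cos(a)]);o=np.array([.5718,.0088])
q=C[...,:2]-o;Q=np.stack([q@X,q@Y,C[...,2]],-1)*1000
H=Q[(d>0)&(Q[...,2]>35)&(Q[...,2]<80)&(Q[...,0]<-95)&(Q[...,0]>-150)&(Q[...,1]<-133)&(Q[...,1]>-230)]
print(len(H),np.round(np.percentile(H,[1,5,50,95,99],axis=0),1))
for k in range(-200,-130,15):
    B=H[(H[:,1]>k)&(H[:,1]<k+15)]; print(k,len(B),np.round([B[:,0].min(),B[:,0].max(),np.percentile(B[:,2],95)],1) if len(B) else '')
A=Q[(d>0)&(Q[...,2]>30)&(Q[...,2]<80)&(Q[...,0]<-20)&(Q[...,0]>-150)&(Q[...,1]<-112)&(Q[...,1]>-131)]
print(len(A),np.round(np.percentile(A,[1,5,50,95,99],axis=0),1))
print(np.polyfit(A[:,0],A[:,2],1))
```

```text
[ 0.4189223  -0.13114158  0.2029012 ] [-0.56479113 -0.20472649  0.72596578  1.99260978  0.14056832  1.30398184
 -0.1135061 ] [-0.00210077 -0.76522204  0.20230264]
1356 [[-128.5 -200.4   50.5]
 [-127.6 -196.    51.7]
 [-119.4 -164.7   57.2]
 [-111.9 -136.    59.3]
 [-110.9 -133.4   59.7]]
-200 260 [-128.1 -110.8   59.2]
-185 293 [-128.  -110.9   59.3]
-170 304 [-127.8 -111.    59.3]
-155 318 [-128.6 -111.1   59.4]
-140 161 [-128.5 -111.2   59.2]
1430 [[-129.8 -130.6   41.7]
 [-125.5 -126.9   44.3]
 [ -85.  -117.4   53.8]
 [ -26.9 -113.5   61. ]
 [ -21.3 -112.8   62. ]]
[-0.09141374 46.19667015]
```

View pics/w4.png

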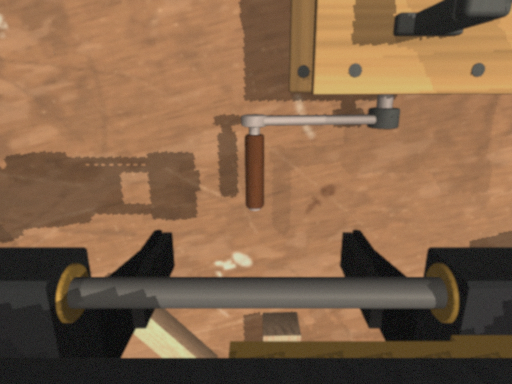

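Run:
```python
from plan import *
a=np.radians(-13);X=np.array([np.cos(a),np.sin(a)]);Y=np.array([-np.sin(a),np.cos(a)]);o=np.array([.5718,.0088])
t=o-.1196*X-.172*Y;print(t, 'axle',o-.172*Y)
plan([*t,.10],tgt(-13),n=4)
```

```text
[ 0.41657376 -0.13188751] axle [ 0.53310842 -0.15879165]
rows 4 total dr [ 0.1  0.  -0. ] dworld mm [  -2.4   -0.7 -102.9]
slide [[-0.03, -0.06, 2.57], [-0.03, -0.06, 2.57], [-0.03, -0.06, 2.57], [-0.03, -0.05, 2.57]] dr each [0.02, 0.0, -0.0]
```

move_arm --jaw '[0,0,0,0,0]' --slide '[[-0.03,-0.06,2],[-0.03,-0.06,3],[-0.03,-0.06,3],[0,0,2.3],[0,0,0]]' --dr '[[0,0,0],[0,0,0],[0,0,0],[0,0,0],[0,0,0]]'

```text
time: 12.95
position: [0.4142, -0.1316, 0.097]
tool_rot: [-2.457, -1.954, 0.007]
ft_force: [-0.8, -0.1, -0.0]
grip_width: 1.004
```

Run:
```python
from plan import *
print(get_state()['joint_positions'])
plan([.4166,-.1319,.032],tgt(-13),n=4)
```

```text
[-0.56842035 -0.07400296  0.79867384  2.13171514  0.06313639  1.0671962
 -0.02928011]
rows 4 total dr [-0.3  0.1 -0. ] dworld mm [  2.4  -0.3 -65. ]
slide [[0.01, 0.07, 1.62], [0.01, 0.07, 1.62], [0.01, 0.06, 1.62], [0.01, 0.06, 1.62]] dr each [-0.07, 0.03, -0.01]
```

move_arm --jaw '[0,0,0,0,0]' --slide '[[0,0,2],[0,0,2],[0,0,1.8],[0,0,1],[0,0,0]]' --dr '[[0,0,0],[0,0,0],[0,0,0],[0,0,0],[0,0,0]]'

```text
time: 13.45
position: [0.4159, -0.132, 0.0309]
tool_rot: [-2.459, -1.955, 0.002]
ft_force: [0.5, 0.6, 0.5]
grip_width: 1.002
```

move_arm --jaw '[0,0,0]' --slide '[[0,0,0],[0,0,0],[0,0,0]]' --dr '[[0,0,0],[0,0,0],[0,0,0]]'

```text
time: 13.75
position: [0.4165, -0.1322, 0.0318]
tool_rot: [2.459, 1.954, 0.002]
ft_force: [-0.6, 0.5, 0.7]
grip_width: 1.003
```

Run:
```python
from plan import *
s=get_state();print(s['joint_positions'],s['position'],s['ft_force'])
im,d=get_image('side');save('side5',im);cv2.imwrite('pics/side5b.png',cv2.resize(im[150:320,180:350,::-1],None,fx=3.4,fy=3.4,interpolation=cv2.INTER_CUBIC))
```

```text
[-0.5541944   0.06661306  0.83125508  2.19106318 -0.06362649  0.90502203
  0.08702874] [ 0.41651372 -0.1322407   0.03178624] [-0.55007738  0.51102553  0.69695512]
```

View pics/side5b.png

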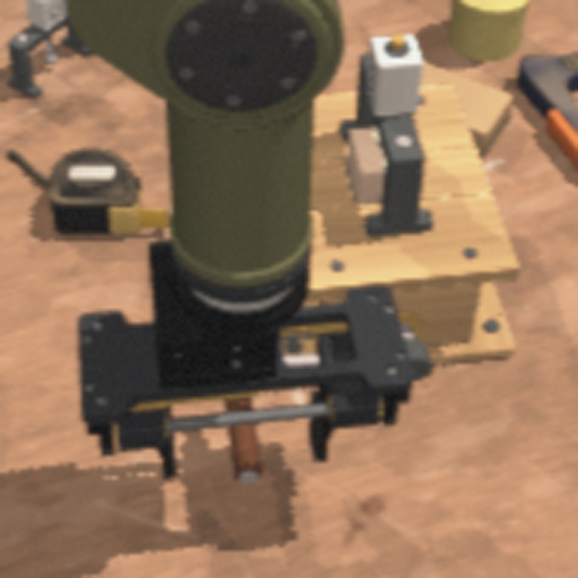

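The handle lies between the open fingers (crop ~(245,450)). Closing.

move_arm --jaw '[240,240,240,240,240]' --slide '[[0,0,0],[0,0,0],[0,0,0],[0,0,0],[0,0,0]]' --dr '[[0,0,0],[0,0,0],[0,0,0],[0,0,0],[0,0,0]]' --force 30

```text
time: 14.3
position: [0.4157, -0.1322, 0.0309]
tool_rot: [-2.46, -1.954, -0.0]
ft_force: [0.1, 1.1, 0.1]
grip_width: 0.628
```

move_arm --jaw '[240,240,240,240,240]' --slide '[[0,0,0],[0,0,0],[0,0,0],[0,0,0],[0,0,0]]' --dr '[[0,0,0],[0,0,0],[0,0,0],[0,0,0],[0,0,0]]'

```text
time: 14.8
position: [0.4165, -0.1324, 0.0311]
tool_rot: [2.459, 1.953, 0.002]
ft_force: [1.1, -0.7, -2.3]
grip_width: 0.195
```

Run:
```python
from plan import *
s=get_state();print(s['joint_positions'],s['position'],s['ft_force'],s['grip_width']*87)
# arc rows, tool y=cam x, tool z down, from th0
th=np.linspace(.09,np.pi/2,31)
x=-.12*np.cos(th);z=.04+.12*np.sin(th)
for i in range(30): print(i,[0,round((x[i+1]-x[i])*100,2),round(-(z[i+1]-z[i])*100,2)])
```

```text
[-0.55418749  0.06808328  0.83134237  2.19174718 -0.0640718   0.90317271
  0.08735396] [ 0.41646384 -0.13242325  0.03109484] [ 1.10492399 -0.72121198 -2.29195994] 16.98901692110429
0 [0, np.float64(0.07), np.float64(-0.59)]
1 [0, np.float64(0.1), np.float64(-0.58)]
2 [0, np.float64(0.13), np.float64(-0.58)]
3 [0, np.float64(0.15), np.float64(-0.57)]
4 [0, np.float64(0.18), np.float64(-0.56)]
5 [0, np.float64(0.21), np.float64(-0.55)]
6 [0, np.float64(0.24), np.float64(-0.54)]
7 [0, np.float64(0.26), np.float64(-0.53)]
8 [0, np.float64(0.29), np.float64(-0.52)]
9 [0, np.float64(0.31), np.float64(-0.5)]
10 [0, np.float64(0.34), np.float64(-0.49)]
11 [0, np.float64(0.36), np.float64(-0.47)]
12 [0, np.float64(0.38), np.float64(-0.45)]
13 [0, np.float64(0.41), np.float64(-0.43)]
14 [0, np.float64(0.43), np.float64(-0.41)]
15 [0, np.float64(0.45), np.float64(-0.39)]
16 [0, np.float64(0.47), np.float64(-0.37)]
17 [0, np.float64(0.48), np.float64(-0.34)]
18 [0, np.float64(0.5), np.float64(-0.32)]
19 [0, np.float64(0.51), np.float64(-0.29)]
20 [0, np.float64(0.53), np.float64(-0.27)]
21 [0, np.float64(0.54), np.float64(-0.24)]
22 [0, np.float64(0.55), np.float64(-0.21)]
23 [0, np.float64(0.56), np.float64(-0.19)]
24 [0, np.float64(0.57), np.float64(-0.16)]
25 [0, np.float64(0.58), np.float64(-0.13)]
26 [0, np.float64(0.58), np.float64(-0.1)]
27 [0, np.float64(0.59), np.float64(-0.07)]
28 [0, np.float64(0.59), np.float64(-0.04)]
29 [0, np.float64(0.59), np.float64(-0.01)]
```

move_arm --jaw '[240,240,240,240,240]' --slide '[[0,0.07,-0.59],[0,0.1,-0.58],[0,0.13,-0.58],[0,0.15,-0.57],[0,0.18,-0.56]]' --dr '[[0,0,0],[0,0,0],[0,0,0],[0,0,0],[0,0,0]]'

```text
time: 15.3
position: [0.4232, -0.134, 0.06]
tool_rot: [2.458, 1.952, 0.003]
ft_force: [8.9, -2.3, -10.2]
grip_width: 0.19
```

```bash
cat > ck.py <<'E'
from plan import *
a=np.radians(-13);X=np.array([np.cos(a),np.sin(a)]);Y=np.array([-np.sin(a),np.cos(a)]);o=np.array([.5718,.0088])
s=get_state();T=R.from_rotvec(s['tool_rot']).as_matrix();g=np.array(s['position'])-.019*T[:,2]
q=g[:2]-o;x,y,z=q@X,q@Y,g[2]-.04
f=np.array(s['ft_force']);print('cam xyz',np.round([x*1000,y*1000,z*1000],1),'r',round(np.hypot(x,z)*1000,1),'th',round(np.arctan2(z,-x),3),'F cam',np.round([f[:2]@X,f[:2]@Y,f[2]],1),'tau',np.round(s['torque'],2),'w',round(s['grip_width']*87,1),'toolz',np.round(T[:,2],3),'yaw',round(np.degrees(np.arctan2(T[1,1],T[0,1])),2),'j',np.round(s['joint_positions'],2))
E
python3 ck.py
```

```text
cam xyz [-112.8 -172.6   39. ] r 119.3 th 0.333 F cam [  9.2  -0.3 -10.2] tau [-0.53 -1.38  0.07] w 16.5 toolz [ 0.003 -0.001 -1.   ] yaw -13.07 j [-0.57  0.02  0.83  2.15 -0.02  0.97  0.05]
```

move_arm --jaw '[240,240,240,240,240]' --slide '[[0,0.25,-0.54],[0,0.25,-0.54],[0,0.27,-0.53],[0,0.29,-0.52],[0,0.31,-0.5]]' --dr '[[0,0,0],[0,0,0],[0,0,0],[0,0,0],[0,0,0]]'

```text
time: 15.8
position: [0.436, -0.1372, 0.0857]
tool_rot: [2.458, 1.952, 0.001]
ft_force: [9.2, -3.1, -15.3]
grip_width: 0.182
```

```bash
python3 ck.py
```

```text
cam xyz [ -99.5 -172.8   64.7] r 118.7 th 0.577 F cam [  9.6  -0.9 -15.3] tau [-0.62 -1.39 -0.01] w 15.9 toolz [ 0.002 -0.001 -1.   ] yaw -13.08 j [-0.57  0.01  0.83  2.1  -0.01  1.03  0.04]
```

Run:
```python
from plan import *
for c in ['side','scene']:
    im,d=get_image(c);save(c+'6',im);cv2.imwrite(f'pics/{c}6b.png',cv2.resize(im[130:300,200:370,::-1],None,fx=3.4,fy=3.4,interpolation=cv2.INTER_CUBIC))
```

```text
(no output)
```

View pics/scene6b.png

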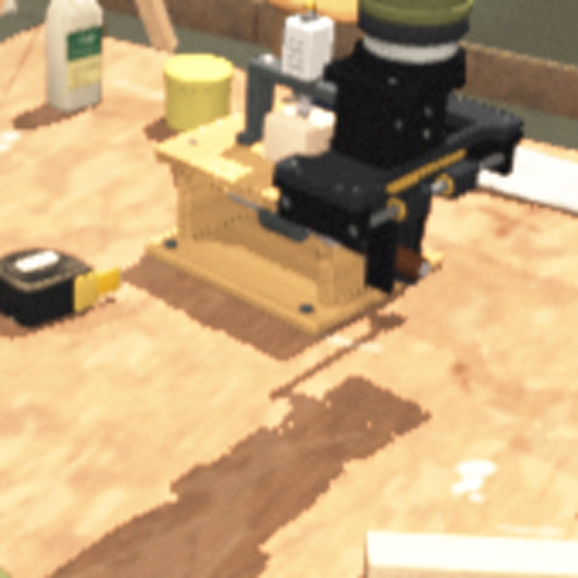

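View pics/side6b.png

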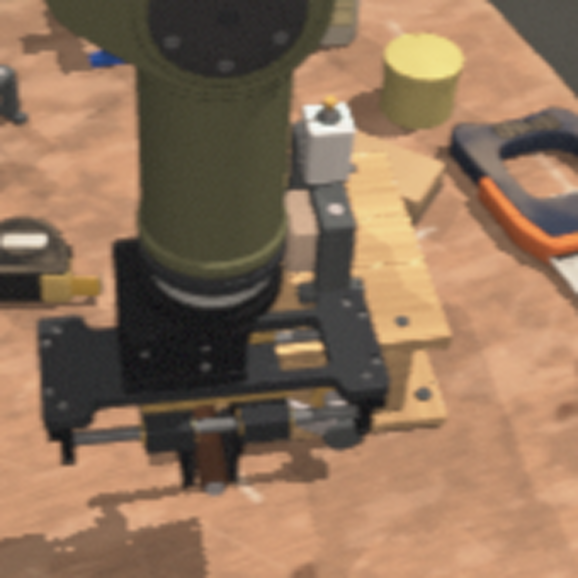

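move_arm --jaw '[240,240,240,240,240]' --slide '[[0,0.4,-0.43],[0,0.4,-0.43],[0,0.4,-0.43],[0,0.42,-0.43],[0,0.44,-0.41]]' --dr '[[0,0,0],[0,0,0],[0,0,0],[0,0,0],[0,0,0]]' --force 40

```text
time: 16.4
position: [0.4541, -0.1415, 0.1068]
tool_rot: [-2.459, -1.952, 0.004]
ft_force: [0.7, -2.5, -12.9]
grip_width: 0.188
```

```bash
python3 ck.py
```

```text
cam xyz [ -80.8 -172.9   85.8] r 117.9 th 0.815 F cam [  1.2  -2.2 -12.9] tau [-0.4   0.46  0.07] w 16.4 toolz [-0.003  0.    -1.   ] yaw -13.09 j [-0.56  0.04  0.83  2.04 -0.03  1.08  0.06]
```

move_arm --jaw '[240,240,240,240,240]' --slide '[[0,0.45,-0.37],[0,0.47,-0.35],[0,0.48,-0.33],[0,0.5,-0.31],[0,0.51,-0.28]]' --dr '[[0,0,0],[0,0,0],[0,0,0],[0,0,0],[0,0,0]]'

```text
time: 16.9
position: [0.4778, -0.1469, 0.1239]
tool_rot: [-2.458, -1.952, 0.003]
ft_force: [-5.7, -1.1, -5.3]
grip_width: 0.191
```

```bash
python3 ck.py
```

```text
cam xyz [ -56.5 -172.9  102.9] r 117.4 th 1.069 F cam [-5.3 -2.3 -5.3] tau [-0.14  1.97  0.03] w 16.7 toolz [-0.003  0.001 -1.   ] yaw -13.09 j [-0.55  0.09  0.84  1.96 -0.07  1.12  0.09]
```

move_arm --jaw '[240,240,240,240,240]' --slide '[[0,0.53,-0.28],[0,0.54,-0.25],[0,0.55,-0.22],[0,0.56,-0.2],[0,0.57,-0.17]]' --dr '[[0,0,0],[0,0,0],[0,0,0],[0,0,0],[0,0,0]]'

```text
time: 17.4
position: [0.5044, -0.153, 0.1344]
tool_rot: [-2.458, -1.952, 0.004]
ft_force: [-5.1, -2.1, -10.9]
grip_width: 0.189
```

```bash
python3 ck.py
```

```text
cam xyz [ -29.2 -172.8  113.4] r 117.1 th 1.319 F cam [ -4.5  -3.2 -10.9] tau [-0.22  1.82  0.08] w 16.5 toolz [-0.004  0.001 -1.   ] yaw -13.07 j [-0.53  0.16  0.84  1.89 -0.13  1.15  0.13]
```

move_arm --jaw '[240,240,240,240,240]' --slide '[[0,0.58,-0.1],[0,0.58,-0.08],[0,0.58,-0.05],[0,0.58,-0.02],[0,0.4,0]]' --dr '[[0,0,0],[0,0,0],[0,0,0],[0,0,0],[0,0,0]]'

```text
time: 17.9
position: [0.5307, -0.1591, 0.1372]
tool_rot: [-2.457, -1.952, 0.005]
ft_force: [-8.3, 0.3, -6.2]
grip_width: 0.19
```

move_arm --jaw '[240,240,240]' --slide '[[0,0,0],[0,0,0],[0,0,0]]' --dr '[[0,0,0],[0,0,0],[0,0,0]]'

```text
time: 18.2
position: [0.5312, -0.1592, 0.1371]
tool_rot: [-2.458, -1.953, 0.003]
ft_force: [-3.9, -0.9, -8.9]
grip_width: 0.188
```

```bash
python3 ck.py;  python3 - <<'E'
from plan import *
from meas import *
a=np.radians(-13);X=np.array([np.cos(a),np.sin(a)]);Y=np.array([-np.sin(a),np.cos(a)]);o=np.array([.5718,.0088])
for c in ['side','scene','wrist']:
    s=get_state();im,d=get_image(c);save(c+'7',im);C=cloud(c,d,s)
    np.savez(f'pics/{c}7.npz',d=d,C=C)
    q=C[...,:2]-o;Q=np.stack([q@X,q@Y,C[...,2]],-1)*1000
    H=Q[(d>0)&(Q[...,1]<-112)&(Q[...,1]>-128)&(Q[...,2]>60)&(Q[...,2]<175)&(abs(Q[...,0])<40)]
    for z in range(60,175,15):
        B=H[(H[:,2]>z)&(H[:,2]<z+15)]
        if len(B)>4: print(c,z,len(B),np.round(np.percentile(B[:,0],[5,50,95]),1),np.round(np.median(B[:,1]),1))
    if c!='wrist': cv2.imwrite(f'pics/{c}7b.png',cv2.resize(im[110:280,220:390,::-1],None,fx=3.4,fy=3.4,interpolation=cv2.INTER_CUBIC))
    rect(sel(C,d,[.5,-.08,.205],[.65,.10,.225]),'captop')
    rect(sel(C,d,[.5,-.08,.225],[.65,.10,.26]),'stem') if len(sel(C,d,[.5,-.08,.225],[.65,.10,.26]))>3 else 0
E
```

```text
cam xyz [  -1.7 -172.8  116.1] r 116.1 th 1.556 F cam [-3.6 -1.7 -8.9] tau [-0.23  1.56  0.11] w 16.4 toolz [-0.003  0.    -1.   ] yaw -13.05 j [-0.49  0.23  0.83  1.82 -0.18  1.17  0.18]
side 60 15 [-7.8 -5.1 -0.6] -123.2
side 75 12 [-9.  -6.8 -4.1] -122.9
side 90 8 [-8.9 -7.4 -5.3] -122.8
captop n 115 c [571.    5.3] sz [30.7 25.2] ang 76.1 z [206.3 215.9 219.8] mean [566.6   2.6 214.7]
stem n 19 c [573.2   5.4] sz [7.7 6.7] ang 53.7 z [227.2 234.1 237.8] mean [573.    4.7 232.9]
scene 60 24 [-12.6  -7.8   2.8] -120.0
scene 75 30 [-12.1  -7.9   3.8] -120.2
scene 90 25 [-11.3  -5.8   1.2] -120.3
scene 105 28 [-13.7  -7.7   2.1] -120.6
scene 120 29 [-13.7  -7.7   1.8] -120.3
scene 135 32 [-14.1  -8.8   4.3] -120.0
scene 150 26 [-14.8 -10.8  -3.2] -120.7
scene 165 8 [-17.8 -12.2  -5.9] -119.8
captop n 107 c [568.7   9.6] sz [34.2 30.6] ang 83.3 z [206.3 215.3 221.2] mean [564.5   5.7 214.3]
stem n 16 c [572.2   8.4] sz [9.  5.8] ang 28.5 z [226.7 233.2 238.1] mean [571.6   8.1 232.7]
wrist 60 53 [-7.9 -1.3  6.6] -113.4
wrist 75 70 [-7.7 -0.   6.7] -113.4
wrist 90 82 [-7.6 -0.4  6.9] -
[... 639 characters left out ...]
                                                      ~~~~~~~~~~~~~^^^^^^^^^^^^^^^^^^
    return _quantile_unchecked(
        a, q, axis, out, overwrite_input, method, keepdims, weights)
    return _ureduce(a,
                    func=_quantile_ureduce_func,
    ...<5 lines>...
                    overwrite_input=overwrite_input,
                    method=method)
    r = func(a, **kwargs)
    result = _quantile(arr,
                       quantiles=q,
    ...<2 lines>...
                       out=out,
                       weights=wgt)
    slices_having_nans = np.isnan(arr[-1, ...])
                                  ~~~^^^^^^^^^
IndexError: index -1 is out of bounds for axis 0 with size 0
```

View pics/scene7b.png

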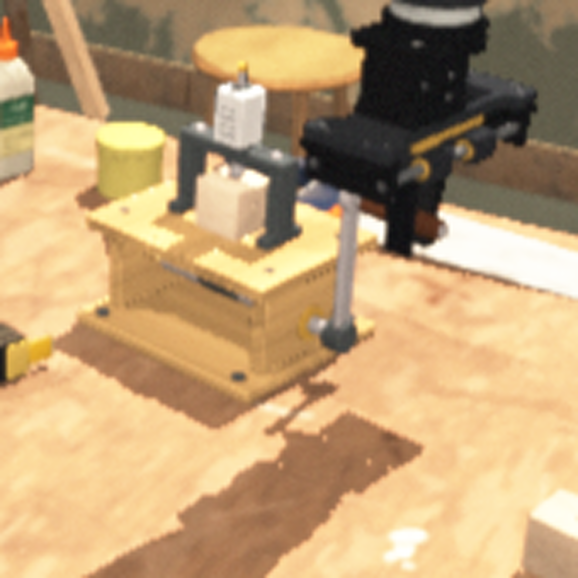

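View pics/side7b.png

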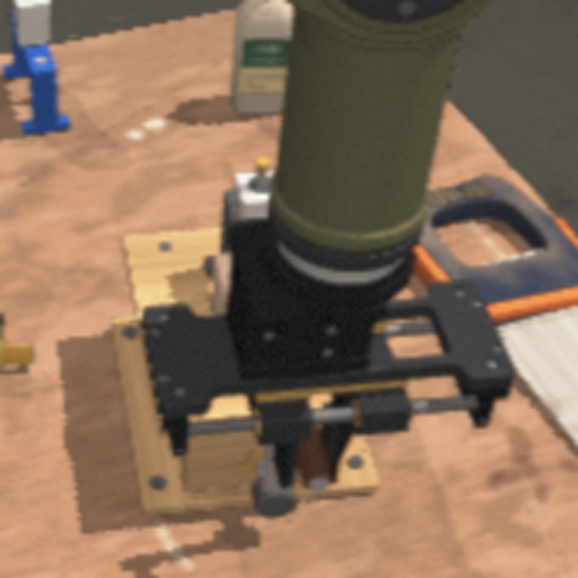

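View pics/wrist7.png

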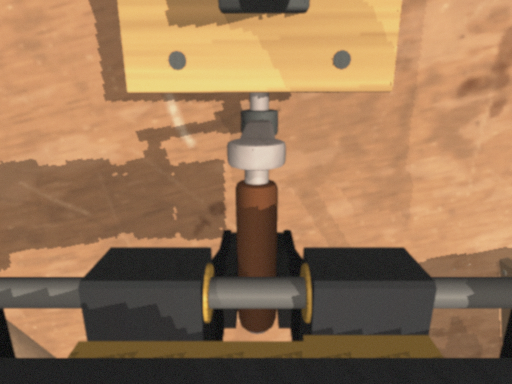

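Every view shows the lever nearly upright. The wrist picture (hub px ~(259,115), knob (257,153)) and the pose both put it about 0.015–0.02 rad short, so I'm nudging 2 mm further on.

move_arm --jaw '[240,240,240,240,240]' --slide '[[0,0.1,0.1],[0,0.1,0],[0,0,0],[0,0,0],[0,0,0]]' --dr '[[0,0,0],[0,0,0],[0,0,0],[0,0,0],[0,0,0]]'

```text
time: 18.85
position: [0.5333, -0.1597, 0.1369]
tool_rot: [-2.458, -1.953, 0.002]
ft_force: [-6.5, -0.2, -3.2]
grip_width: 0.185
```

```bash
python3 ck.py;  python3 - <<'E'
from plan import *
a=np.radians(-13);X=np.array([np.cos(a),np.sin(a)]);Y=np.array([-np.sin(a),np.cos(a)]);o=np.array([.5718,.0088])
s=get_state();im,d=get_image('wrist');save('w8',im);C=cloud('wrist',d,s)
q=C[...,:2]-o;Q=np.stack([q@X,q@Y,C[...,2]],-1)*1000
H=Q[(d>0)&(Q[...,1]<-110)&(Q[...,1]>-128)&(abs(Q[...,0])<25)]
for z in range(30,175,15):
    B=H[(H[:,2]>z)&(H[:,2]<z+15)]
    if len(B)>4: print(z,len(B),np.round([np.percentile(B[:,0],2),np.percentile(B[:,0],98),B[:,0].mean()],1))
im,d=get_image('scene');save('scene8',im)
E
python3 ck.py
```

```text
cam xyz [   0.4 -172.8  115.9] r 115.9 th 1.574 F cam [-6.3 -1.7 -3.2] tau [-0.08  1.96  0.13] w 16.1 toolz [-0.002  0.001 -1.   ] yaw -13.06 j [-0.49  0.24  0.83  1.82 -0.19  1.17  0.18]
30 83 [-14.1  13.5   0.4]
45 279 [-12.2  11.6  -0.1]
60 57 [-7.7  7.9 -0.1]
75 62 [-7.8  7.4 -0.1]
90 82 [-7.5  7.8  0.2]
105 93 [-7.9  7.9  0. ]
120 130 [-7.5  8.   0.3]
135 67 [-7.2  7.7  0.3]
150 739 [-11.   11.8   0.4]
165 1241 [-8.7  9.5  0.4]
cam xyz [   0.4 -172.8  115.9] r 115.9 th 1.574 F cam [-6.5 -1.8 -3.7] tau [-0.12  2.    0.09] w 16.9 toolz [-0.002  0.001 -1.   ] yaw -13.06 j [-0.49  0.24  0.83  1.82 -0.19  1.17  0.18]
```

```bash
python3 - <<'E'
from meas import *
for n in ['scene3','scene7','side3','side7']:
    z=np.load(f'pics/{n}.npz');d,C=z['d'],z['C'];print(n)
    P=sel(C,d,[.545,-.015,.11],[.6,.035,.146]);print('block top z',np.percentile(P[:,2],[50,90,97]).round(4))
    P=sel(C,d,[.5,-.08,.160],[.65,.10,.175]);rect(P,'beam')
    P=sel(C,d,[.5,-.1,.222],[.65,.1,.27]);print('stem top',P[:,2].max() if len(P) else None)
E
python3 -c "
import cv2;im=cv2.imread('pics/scene8.png');cv2.imwrite('pics/scene8b.png',cv2.resize(im[110:250,230:370],None,fx=4,fy=4,interpolation=2))"
```

```text
scene3
block top z [0.1273 0.1329 0.1418]
beam n 220 c [569.3   7.3] sz [108.1  26.9] ang 77.1 z [161.  169.6 173.8] mean [562.8   1.5 168.7]
stem top 0.22664816838662688
scene7
block top z [0.132  0.1412 0.1421]
beam n 224 c [569.4   7.3] sz [109.8  27. ] ang 75.7 z [161.4 169.5 174.1] mean [562.6   0.7 168.7]
stem top 0.23888578323932702
side3
block top z [0.1262 0.1283 0.1294]
beam n 217 c [572.2   4.9] sz [110.5  26.4] ang 80.0 z [161.8 169.7 172.5] mean [565.2 -20.1 168.8]
stem top 0.22580789895922337
side7
block top z [0.1365 0.1394 0.1399]
beam n 21 c [572.4  48.2] sz [25.5  4.6] ang 66.8 z [160.6 168.5 170.7] mean [573.3  49.7 167.1]
stem top 0.23805319423713256
```

View pics/scene8b.png

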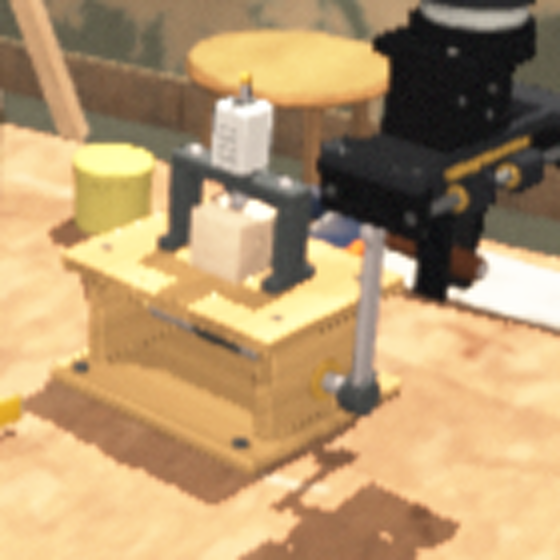

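The gauge still stands astride the raised block with its foot on top. Its stem has risen about 12 mm and the lever is upright in the grip, so I'm handing the job in.

```bash
python3 -c "
from bench import *
print(close_job())"
```

```text
the job is handed in; nothing more can be done
None
```

With the lever still down, I stood the larger dark gauge on the deck astride the test block and let go of it. I then gripped the lever's handle, swung it straight up and handed the job in at about 19 s, still holding it there.

**Last checks:**
- **Lever:** the wrist view and the arm's pose put it at about 1.57 rad, within roughly 0.01 rad of upright. The steady push on the gripper was about 7 N.
- **Lift:** the gauge's stem rose about 12 mm, as expected at full lift. The side view showed the block's top rising about 11 mm.
- **Gauge position:** its centre was within about 1 mm of the block's centre in the wrist view after placing, and it did not shift during the swing.

**What disagreed:**
- **Camera offsets:** the scene and side cameras differ from the wrist camera by a few millimetres.
- **Handle radius:** the grasp point ended about 116 mm from the axis, not 120 mm, so the handle sits about 4 mm off the pads' centre. The grip was secure all the same.

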